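# Take a hanging pack off its upturned peg and stand it in the display block

### The job

Take the wider pack, the one with the round blister, off the peg it hangs on: ease it along the wire and lift it over the upturned tip by feel, gently enough not to strain card or wire. Then stand it upright in the slot of the wooden block, lowered gently all the way to the slot's floor, and let go. Leave the other pack hanging where it is and do not disturb anything else.

Things in the scene. Friction and masses are not known exactly. Their poses are not given: they have to be found in the camera images.
- pack: the wider pack: stiff board 4 mm thick, 64 mm wide, 156 mm tall, about 80 g (varies), with a pale round blister, 48 mm across, 9 mm proud of both faces, centred 43 mm below the hole. Origin: centre of its hanging hole, 14 mm high, 12 mm wide; the board reaches 58 mm above it and 98 mm below it. x = normal to the board, y = along its width, z = up. It hangs upright from the hole's upper edge
- pack_foot (a point): middle of the lower edge of the wider pack, 98 mm below its hole
- other_pack: the narrower pack, 44 mm wide, 140 mm tall, with an oblong pale blister; hangs on the other peg in the same way; origin: centre of its hole. Leave it hanging
- stand: fixed metal stand: base plate 100 mm (x) by 280 mm (y), 12 mm thick; posts 10 mm thick at y = +125 and -125 mm and a 10 mm cross bar on them at x = 0, 160 mm up. Origin: centre of its underside. Two 5 mm steel wire pegs stick out from the bar along the stand's -x at y = +65 and -65 mm, 160 mm above the table. Either pack may hang on either peg, 36 to 42 mm out from the bar
- pack_top (a point): middle of the upper edge of the wider pack, 58 mm above its hole's centre. The plain board is held here; fingers that stay at least 28 mm above the hole's centre keep clear of the wire and its tip. While it hangs it can be raised 9 mm before the hole's lower edge meets the wire
- peg_left (a point): root of the peg at stand y = +65 mm, on the wire's axis at the bar; axes as the stand. As made, the wire runs level to x = -95 mm, then turns up at 40 degrees and ends at x = -112 mm, 14 mm higher. Through use it is bent at x = -46 mm: beyond that it points 3 to 9 degrees higher or lower than as made (tip 4 to 10 mm higher or lower); which is not measured. It is stiff and does not yield
- peg_right (a point): root of the peg at stand y = -65 mm; made like the other peg, and bent by its own unknown amount, up or down
- block: fixed wooden block, 70 mm (x) by 110 mm (y) by 40 mm high, origin centre of its underside. In its top is one slot, 10 mm wide along x and 72 mm long along y, 25 mm deep, with 3 mm chamfers at its mouth; the board goes in with its face along the block's x, either way round
- slot_floor (a point): centre of the slot's floor, 15 mm above the table; axes as the block
- reagent_bottle: stoppered clear bottle, 56 mm across, 125 mm tall, bystander; origin under its centre
- amber_bottle: amber bottle, 60 mm across, 140 mm tall, bystander; origin under its centre
- dropper_bottle: small bottle with a capped top, 36 mm across, 85 mm tall, bystander; origin under its centre
- white_jar: white plastic jar, 72 mm across, 110 mm tall, bystander; origin under its centre
- dish: white porcelain dish, 90 mm across, 35 mm tall, bystander; origin under its centre
- marker: marker pen, 130 mm long, 13 mm thick, lying along its x, bystander; origin under its centre
- carton: small carton, 90 by 60 by 65 mm, bystander; origin under its centre
Things that resemble listed ones, but are neither listed nor needed, are in the scene too. Of the things like the block, leave any that is turquoise; of the rest the smaller one is meant. Leave any blue look-alike of the pack alone.

How it is judged:
By the outcome, as a careful person would: the job done as asked, in the order asked, and still so for the second after the job is handed in, with the robot touching nothing.
It also fails if it takes over 69 s, if anything falls off the work surface, if the arm or the gripper's body presses on something with over 40 N, if the wrist force passes 120 N, or if a joint passes its speed limit or range.

### The arm

A 6-joint arm with a two-finger parallel gripper is mounted at the origin on the work surface. World frame = base frame: x ahead of the robot, y to its left, z up, the work surface at z = 0. Lengths are in m, angles in rad, forces in N, time in s.
With the tool pointing down it reaches from about 0.35 to 0.875 m from the base axis. Payload 4.2 kg.
Tool frame: the origin (TCP) lies at the very end of the fingers, on their centre line; the grasp point (between the pads) lies 19 mm behind it; z points along the fingers, y is the direction in which the jaws open and shut (so a half turn about z gives the same grasp; the last joint's range is limited). The gripper opens to 87 mm and grips with 3 to 60 N. Pads are 19 mm wide; open, the fingers measure 117 mm over their backs; the gripper's body (75 mm by 190 mm) begins 51 mm behind the grasp point.
Start: joints at [1.521, 0.385, 0.008, 0, -1.194, -0.259], TCP at [0.19, 0.595, 0.223] pointing down, gripper open.
Joint ranges: [-3.14, 3.14], [-1.21, 2.06], [-1.07, 1.41], [-3.16, 2.05], [-2.99, -0.16], [-3.1, 3.1]. Speed limits (rad/s): [2.79, 2.79, 3.14, 3.14, 3.14, 3.14].

### API

Orientations are given as a rotation vector (axis times angle).
In Python, from rig import movep, move_linear, goto_joints, set_gripper, sleep, solve_ik, state, capture, camera_model, PlanningError, close_job gives the robot as it stands. Calls block until the motion is done:
- movep(position, orientation): joint-space move of the TCP to a pose.
- move_linear(position, v=0.15, rot=None, contact_N=None): straight line of the TCP; rot=None keeps the orientation; v is the mean speed in m/s. With contact_N (N) it stops when the force on the tool has changed by that much, and returns True; else False.
- goto_joints(angles): joint-space move.
- set_gripper(opening): finger opening in m; the grip force is fixed at half the most; returns when the fingers have stopped.
- sleep(seconds).
- solve_ik(position, orientation): joint angles nearest the present ones, or None.
- state(): the state.
- capture(name): name is "side" or "top"; returns the picture (400x640x3 uint8, blue, green, red); there is no depth.
- camera_model(name): a dict with "intrinsics" (3x3 intrinsics, pixels), "k1" (the pictures are not rectified: a ray, as slopes to the right and down, at radius r is drawn at 1 + k1 r^2 times it, then the intrinsics apply), "R" (3x3) and "t" (3): a world point X has camera coordinates R X + t. Camera axes: x right, y down, z forward; pixel columns grow to the right and rows downward; lengths in m; the calibration is good to about 2 mm. A picture is of the moment at which its call begins. camera_model takes no time and is no camera call.
A pose or a line that the arm cannot do raises PlanningError and nothing moves.
- close_job(): hands the job in, once; it reports no verdict.
The state is a dict: "time_s": time; "joint_positions": joint angles; "qvel": joint speeds; "tau": joint torques, N m; "position": TCP position; "orientation": TCP orientation; "contact_force": force on the tool from outside, world axes, zero at the start; "wrist_torque": the same for the moment, N m; "grip_width": finger opening in m.
Only numpy, scipy, OpenCV 4.12 (cv2) and the standard library are available. Lean on these libraries where they do the work, as an engineer would, in place of code of your own. Each camera call takes 0.05 s, during which the arm holds its last target.

## Working session

There is one attempt and no reset: what is moved stays moved. The work goes in short steps, each a Python script; the robot and the scene stay as the last script left them, time stands still between calls to the robot, and variables do not carry over. Pictures are saved under pics/ and viewed, and the job is handed in when it is done.

```bash
ls; mkdir -p pics; python3 - <<'E'
from rig import *
import cv2
for n in("side","top"):
    cv2.imwrite(f"pics/{n}0.png",capture(n))
    m=camera_model(n);print(n,m)
s=state();print(s)
E
```

```text
pics
side {'intrinsics': array([[398.21294368,   0.        , 326.93926177],
       [  0.        , 398.21294368, 200.24728335],
       [  0.        ,   0.        ,   1.        ]]), 'k1': -0.015121729033782212, 'R': array([[ 0.82803039, -0.56034254,  0.01954255],
       [-0.31494216, -0.49366811, -0.81061905],
       [ 0.46387187,  0.66506243, -0.58524768]]), 't': array([-0.47326559,  0.32216235,  0.96174813])}
top {'intrinsics': array([[417.31977573,   0.        , 319.24645356],
       [  0.        , 417.31977573, 202.23393822],
       [  0.        ,   0.        ,   1.        ]]), 'k1': -0.019424709026550857, 'R': array([[ 0.00486007, -0.99964017,  0.0263802 ],
       [-0.99268058, -0.00800629, -0.12050377],
       [ 0.12067162, -0.02560145, -0.9923623 ]]), 't': array([-0.01517206,  0.58175616,  1.41312087])}
{'time_s': 0.1, 'joint_positions': array([ 1.52063315e+00,  3.85468347e-01,  6.72047271e-03, -4.15432589e-04,
       -1.19398198e+00, -2.58604812e-01]), 'qvel': array([-0.00116401, -0.00173149,  0.00295079,  0.00156304,  0.0004056 ,
        0.001037  ]), 'tau': array([-1.35351106e-04, -3.91692674e+01,  1.87933677e+01,  4.23188701e+00,
        1.34414635e-02, -7.67052597e-05]), 'position': array([0.18975094, 0.59492162, 0.22156227]), 'orientation': array([ 3.10225107e+00, -4.83023062e-01, -2.87110038e-04]), 'contact_force': array([-0.09242383,  0.14739383,  0.11755248]), 'wrist_torque': array([-0.08525975,  0.00013617, -0.01187159]), 'grip_width': 0.0872983422827179}
```

View pics/side0.png

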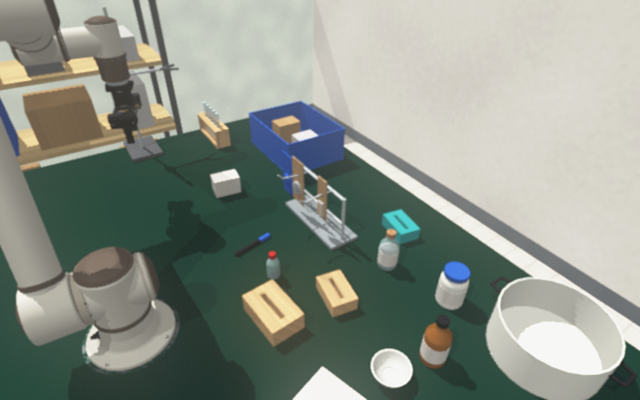

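View pics/top0.png

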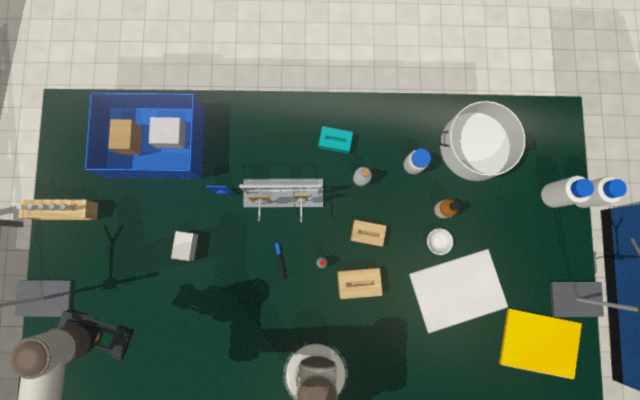

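The side view shows two wooden blocks at (273,311) and (337,292) and a turquoise one at (401,225). The stand is near (322,215), with two brown packs plus a blue item behind it. Next I'll enlarge these.

```bash
python3 - <<'E'
import cv2
a=cv2.imread("pics/side0.png");b=cv2.imread("pics/top0.png")
cv2.imwrite("pics/c1.png",cv2.resize(a[145:255,265:375],None,fx=6,fy=5.4,interpolation=cv2.INTER_CUBIC))
cv2.imwrite("pics/c2.png",cv2.resize(b[165:230,200:330],None,fx=6,fy=6,interpolation=cv2.INTER_CUBIC))
cv2.imwrite("pics/c3.png",cv2.resize(b[210:310,320:420],None,fx=6,fy=6,interpolation=cv2.INTER_CUBIC))
E
```

```text
(no output)
```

View pics/c1.png

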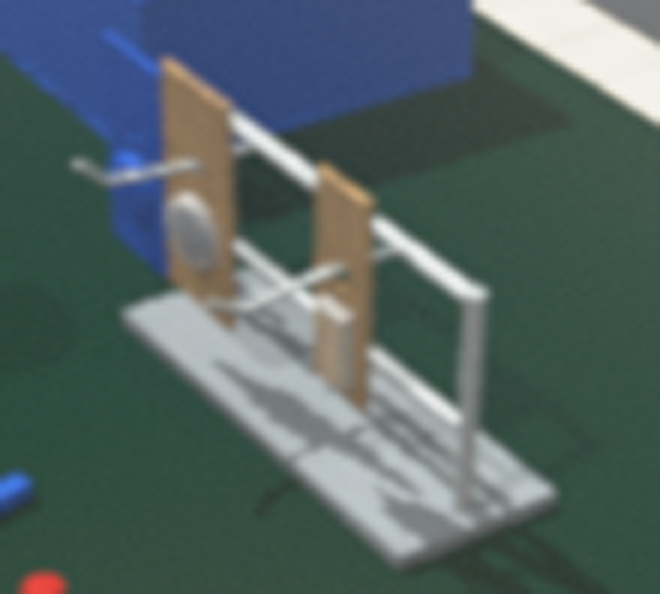

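View pics/c2.png

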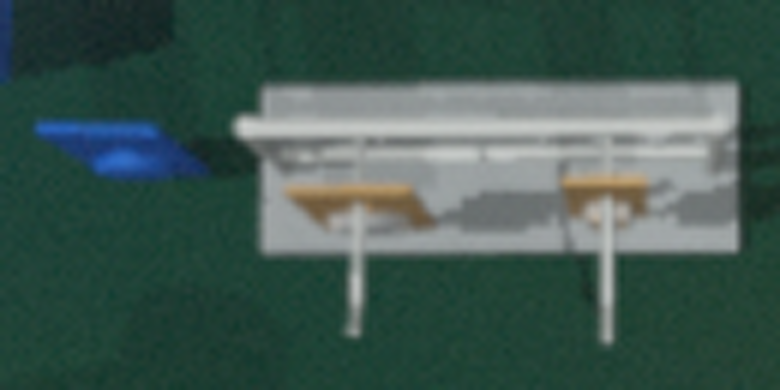

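View pics/c3.png

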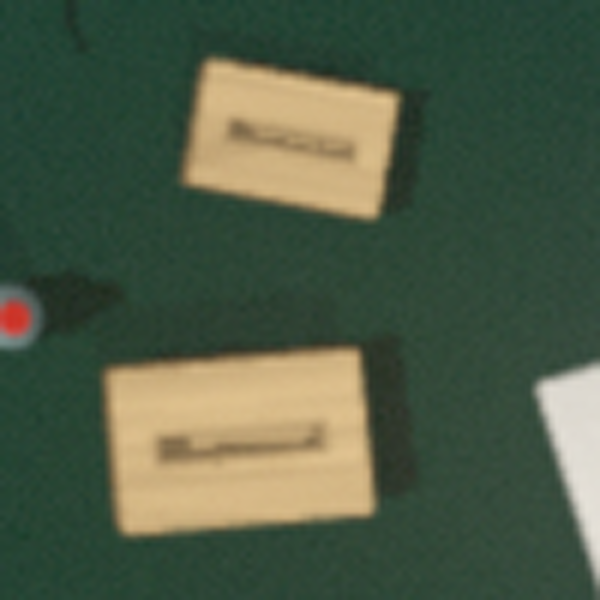

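```bash
cat > h.py <<'E'
import numpy as np, cv2
from scipy.optimize import least_squares
from rig import *
M={n:camera_model(n) for n in("side","top")}
def proj(n,X):
    m=M[n];c=np.atleast_2d(X)@m["R"].T+m["t"];s=c[:,:2]/c[:,2:]
    s=s*(1+m["k1"]*(s**2).sum(1,keepdims=True));K=m["intrinsics"]
    return s*[K[0,0],K[1,1]]+[K[0,2],K[1,2]]
def ray(n,uv):
    m=M[n];K=m["intrinsics"];d=(np.array(uv,float)-[K[0,2],K[1,2]])/[K[0,0],K[1,1]]
    s=d.copy()
    for _ in range(9): s=d/(1+m["k1"]*(s**2).sum())
    return -m["R"].T@m["t"], m["R"].T@np.r_[s,1]
def onz(n,uv,z):
    o,d=ray(n,uv);return o+d*(z-o[2])/d[2]
def tri(a,b):
    f=lambda X:np.r_[proj("side",X)[0]-a,proj("top",X)[0]-b]
    r=least_squares(f,onz("top",b,.15));return r.x,r.fun
def pose(p):
    c,s=np.cos(p[2]),np.sin(p[2]);return np.array([[c,-s,0],[s,c,0],[0,0,1]]),np.array([p[0],p[1],0])
E
python3 - <<'E'
from h import *
c1=lambda u,v:(265+u/6,145+v/5.4)
c2=lambda u,v:(200+u/6,165+v/6)
c3=lambda u,v:(320+u/6,210+v/6)
obs=[("top",c2(262,83),(.05,.14,.012)),("top",c2(738,82),(.05,-.14,.012)),("top",c2(740,250),(-.05,-.14,.012)),("top",c2(260,253),(-.05,.14,.012)),
("top",c2(236,127),(0,.13,.16)),("top",c2(738,127),(0,-.13,.16)),
("side",c1(122,316),(-.05,.14,.012)),("side",c1(400,558),(-.05,-.14,.006)),("side",c1(556,492),(.05,-.14,.012)),("side",c1(475,292),(0,-.13,.165))]
def f(p):
    R,t=pose(p);return np.concatenate([proj(n,R@np.array(q)+t)[0]-uv for n,uv,q in obs])
r=least_squares(f,[.5,.1,0],loss='huber',f_scale=1);print("stand",r.x,"\n",f(r.x).reshape(-1,2).round(1))
R,t=pose(r.x)
for nm,a,b in [("Ltip",c1(78,163),c2(352,335)),("Lturn",c1(108,182),c2(354,300)),("Rtip",c1(212,306),c2(606,342))]:
    X,e=tri(np.array(a),np.array(b));print(nm,X,"stand",R.T@(X-t),e.round(1))
for n in [-9,-6,-3,3,6,9]:
  w=[]
  a=np.radians(n)
  for x,z in[(-.046,0),(-.095,0),(-.112,.014)]:
    dx=x+.046;w.append([-.046+dx*np.cos(a)+z*np.sin(a)*1, 0.065,.16+z*np.cos(a)-dx*np.sin(a)])
  w=np.array(w)@R.T+t
  q=proj("side",w);q2=proj("top",w);print(n,((q-[265,145])*[6,5.4]).round().tolist(),((q2-[200,165])*6).round().tolist())
bo=[(c3(*k),q) for k,q in [((207,58),(.035,.055,.04)),((400,93),(.035,-.055,.04)),((380,218),(-.035,-.055,.04)),((183,184),(-.035,.055,.04))]]
g=lambda p:np.concatenate([proj("top",pose(p)[0]@np.array(q)+pose(p)[1])[0]-uv for uv,q in bo])
r2=least_squares(g,[.45,-.15,0]);print("block",r2.x,g(r2.x).reshape(-1,2).round(1))
# pack top edges at z .16+...
hole=R@[-.039,.065,.1555]+t
print("hole est",hole)
for nm,uv in[("topL",c2(285,187)),("topR",c2(412,187))]:
    X=onz("top",uv,.213);print(nm,X,"stand",R.T@(X-t))
for nm,a,b in[("tl",c1(163,58),c2(285,187)),("tr",c1(231,104),c2(412,187))]:
    X,e=tri(np.array(a),np.array(b));print(nm,X,"stand",R.T@(X-t),e.round(1))
E
```

```text
stand [0.61784599 0.11475234 0.01441255] 
 [[ 0.1  0. ]
 [-0.1 -0.2]
 [-0.2 -0.2]
 [ 0.1 -0.2]
 [ 0.3  0. ]
 [-1.5 -0.4]
 [-0.6 -0.7]
 [-0.3  1.7]
 [-0.3  0.3]
 [ 0.8  1.4]]
Ltip [0.50617266 0.17799989 0.18583705] stand [-0.1107502   0.06485042  0.18583705] [-0.7  0.1  0.3 -0.6]
Lturn [0.52494405 0.18027173 0.16559264] stand [-0.09194802  0.0668515   0.16559264] [-0.3  0.   0.1 -0.2]
Rtip [0.50564924 0.04749236 0.16678475] stand [-0.11315445 -0.06563601  0.16678475] [-0.8  0.1  0.4 -0.8]
-9 [[185.0, 168.0], [105.0, 204.0], [72.0, 198.0]] [[360.0, 213.0], [361.0, 305.0], [358.0, 340.0]]
-6 [[185.0, 168.0], [104.0, 201.0], [72.0, 193.0]] [[360.0, 213.0], [361.0, 306.0], [358.0, 339.0]]
-3 [[185.0, 168.0], [104.0, 197.0], [72.0, 187.0]] [[360.0, 213.0], [360.0, 306.0], [357.0, 337.0]]
3 [[185.0, 168.0], [103.0, 190.0], [74.0, 176.0]] [[360.0, 213.0], [359.0, 305.0], [355.0, 334.0]]
6 [[185.0, 168.0], [104.0, 186.0], [75.0, 170.0]] [[360.0, 213.0], [358.0, 304.0], [355.0, 331.0]]
9 [[185.0, 168.0], [104.0, 182.0], [77.0, 165.0]] [[360.0, 213.0], [358.0, 303.0], [354.0, 328.0]]
block [ 0.47594095 -0.18225668 -0.17316198] [[ 0.2  0.5]
 [-0.6  0.4]
 [-0.5 -0.4]
 [ 0.8 -0.5]]
hole est [0.57791326 0.17918352 0.1555    ]
topL [0.57703854 0.21110243 0.213     ] stand [-0.0394146  0.0969282  0.213    ]
topR [0.57757521 0.14699627 0.213     ] stand [-0.0398019   0.03282097  0.213     ]
tl [0.57704612 0.2103644  0.21644085] stand [-0.03941766  0.09619014  0.21644085] [-0.2  0.   0.1 -0.2]
tr [0.5782083  0.14591841 0.21751517] stand [-0.03918441  0.03173409  0.21751517] [-0.5  0.   0.2 -0.4]
```

The wider pack, with the round blister, is at side (298,180) and top (258,200), on the left peg. The narrow pack is at side (322,200), and the blue look-alike is at top (222,188). The width checks: 64.1 mm measured between the top corners. The left peg's wire is bent up by about 6–9°.

Blocks in the top view: the turquoise one at (336,139) is excluded. Of the two wooden ones, (360,284) and (369,233), the smaller is (369,233), and its corners fit 110×70 mm to within 1 px.

Next I'll check reach, then grasp.

```bash
cat >> h.py <<'E'
from scipy.spatial.transform import Rotation as Ro
ST=np.array([.6178,.1148,.0144]); BL=np.array([.476,-.1823,-.1732])
RS,tS=pose(ST); RB,tB=pose(BL)
def tool(yaw,th,flip):
    # board frame = Rz(yaw) Ry(th); tool z=-board z, tool y=±board x
    s=-1 if flip else 1
    D=np.array([[0,s,0],[s,0,0],[0,0,-1]],float)  # columns tool x=s*y, tool y=s*x, z=-z
    return Ro.from_euler("z",yaw)*Ro.from_euler("y",th)*Ro.from_matrix(D)
OFF=.031  # TCP above hole centre along board z
def tcp(hole,yaw,th,flip=False,off=None):
    off=OFF if off is None else off
    b=(Ro.from_euler("z",yaw)*Ro.from_euler("y",th)).as_matrix()
    return np.array(hole)+b[:,2]*off, tool(yaw,th,flip).as_rotvec()
E
python3 - <<'E'
from h import *
for flip in(0,1):
  for h,yaw,th in[(RS@[-.0395,.0648,.1555]+tS,ST[2],0),(RS@[-.0395,.0648,.16]+tS,ST[2],.35),(RS@[-.12,.0648,.19]+tS,ST[2],.35),(RS@[-.18,.0648,.25]+tS,ST[2],0),(RB@[0,0,.2]+tB,BL[2],0),(RB@[0,0,.113]+tB,BL[2],0)]:
    p,r=tcp(h,yaw,th,flip);q=solve_ik(p,r);print(flip,p.round(3),None if q is None else np.round(q,2))
E
```

```text
0 [0.577 0.179 0.186] [ 0.57  0.38 -0.1   0.   -1.1   2.59]
0 [0.588 0.179 0.189] [ 0.48  0.57  0.25 -0.15 -1.56  2.7 ]
0 [0.508 0.178 0.219] [ 0.53  0.42  0.07 -0.17 -1.53  2.66]
0 [0.437 0.177 0.281] [ 0.73  0.08 -0.25  0.   -1.24  2.43]
0 [ 0.476 -0.182  0.231] [-0.05  0.18 -0.26  0.   -1.13  3.02]
0 [ 0.476 -0.182  0.144] [-0.05  0.27 -0.38  0.   -0.92  3.02]
1 [0.577 0.179 0.186] [ 0.57  0.38 -0.1   0.   -1.1  -0.55]
1 [0.588 0.179 0.189] [ 0.48  0.57  0.25 -0.15 -1.56 -0.44]
1 [0.508 0.178 0.219] [ 0.53  0.42  0.07 -0.17 -1.53 -0.49]
1 [0.437 0.177 0.281] [ 0.73  0.08 -0.25  0.   -1.24 -0.72]
1 [ 0.476 -0.182  0.231] [-0.05  0.18 -0.26  0.   -1.13 -0.13]
1 [ 0.476 -0.182  0.144] [-0.05  0.27 -0.38  0.   -0.92 -0.13]
```

```bash
python3 - <<'E'
from h import *
h=RS@[-.0395,.0648,.1555]+tS
p,r=tcp(h,ST[2],0,1)
move_linear([.19,.595,.33],v=.2)
movep(p+[0,0,.13],r)
set_gripper(.04)
cv2.imwrite("pics/side1.png",capture("side")[100:260,220:420]);cv2.imwrite("pics/top1.png",capture("top")[130:260,200:360])
s=state();print(s["time_s"],s["position"],p,s["contact_force"],s["wrist_torque"],s["grip_width"])
for n in("side","top"):
    a=cv2.imread(f"pics/{n}1.png");cv2.imwrite(f"pics/{n}1.png",cv2.resize(a,None,fx=3.7,fy=3.7,interpolation=cv2.INTER_CUBIC))
E
```

```text
3.95 [0.57738158 0.17900679 0.31649909] [0.57737101 0.1790245  0.1865    ] [0.32772247 1.20173203 0.48623347] [ 0.0821763  -0.03884606 -0.03808735] 0.039934384223352784
```

View pics/side1.png

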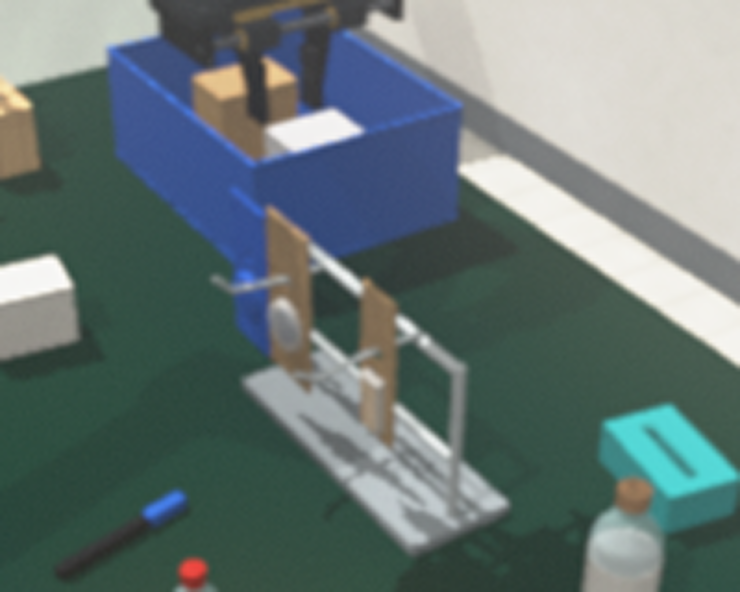

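The open jaws are at about (285,80), straddling the pack's plane above it. The scene is undisturbed, so I'll go down, guarded, and close.

```bash
python3 - <<'E'
from h import *
h=RS@[-.0395,.0648,.1555]+tS
p,r=tcp(h,ST[2],0,1)
print(move_linear(p+[0,0,.04],v=.12))
print(move_linear(p,v=.05,contact_N=2.5))
s=state();print(s["time_s"],s["position"]-p,s["contact_force"])
side=capture("side")
cv2.imwrite("pics/side2.png",cv2.resize(side[130:250,260:380],None,fx=5,fy=5,interpolation=cv2.INTER_CUBIC))
top=capture("top")
cv2.imwrite("pics/top2.png",cv2.resize(top[120:240,200:330],None,fx=5,fy=5,interpolation=cv2.INTER_CUBIC))
E
```

```text
False
False
5.8 [0.0002704  0.00010113 0.00033086] [-1.26889795 -0.4934576   0.75192005]
```

View pics/side2.png

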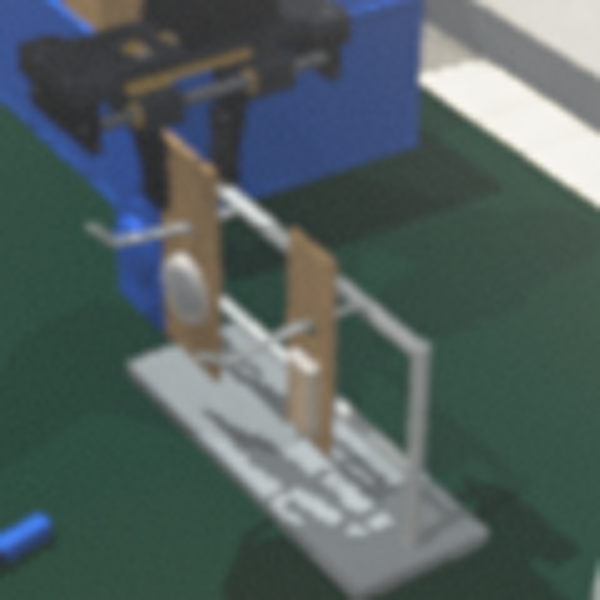

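```bash
python3 - <<'E'
from h import *
p=state()["position"]
X=RS[:,0]
for d in(-.03,-.02,0,.02,.03):
    print(d,((proj("side",p+X*d)-[260,130])*5).round(),((proj("top",p+X*d)-[200,120])*5).round())
for y in(-.032,0,.032):
  for z in(.058,.03): print(y,z,((proj("side",RS@[-.0395,.0648+y,.1555+z]+tS)-[260,130])*5).round())
E
```

```text
-0.03 [[146. 205.]] [[295. 434.]]
-0.02 [[160. 200.]] [[295. 418.]]
0 [[187. 191.]] [[295. 386.]]
0.02 [[215. 182.]] [[296. 354.]]
0.03 [[228. 177.]] [[296. 338.]]
-0.032 0.058 [[214. 177.]]
-0.032 0.03 [[215. 216.]]
0 0.058 [[186. 154.]]
0 0.03 [[187. 193.]]
0.032 0.058 [[159. 133.]]
0.032 0.03 [[161. 171.]]
```

View pics/top2.png

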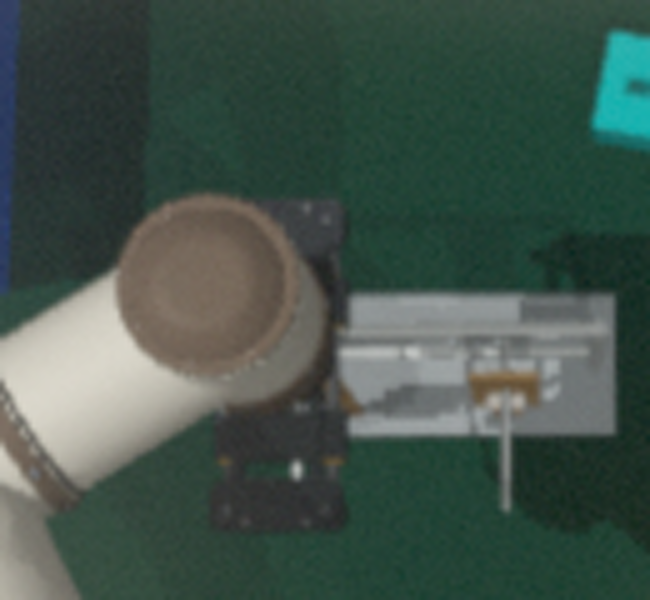

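The projected fingertip, (150,203), matches the picture, and the board sits between the jaws. Closing now, then raising slowly to feel for the hole's lower edge.

```bash
python3 - <<'E'
from h import *
s=state();f0=s["contact_force"]
set_gripper(0.0); sleep(.2)
s=state();print(s["time_s"],s["position"],s["contact_force"]-f0,s["wrist_torque"],s["grip_width"])
p=s["position"]
for dz in(.0015,.003,.0045):
    c=move_linear(p+[0,0,dz],v=.01,contact_N=2.5);s=state();print(dz,c,s["position"]-p,s["contact_force"]-f0)
    if c:break
sleep(.2);s=state();print(s["time_s"],s["contact_force"]-f0)
E
```

```text
6.8333 [0.57740484 0.17903017 0.18651692] [ 0.36434352  0.41859462 -0.42583119] [ 0.09115698 -0.06540205  0.04455874] 0.003764152048327762
0.0015 False [-6.14599475e-05 -1.23531870e-05  1.44062162e-03] [ 0.43542764  1.09198613 -2.48569945]
0.003 False [4.28758283e-05 2.85769371e-05 3.09337899e-03] [-0.74446419  0.49007571 -0.64306425]
0.0045 False [6.82266134e-05 2.17573104e-05 4.60133849e-03] [-0.58476684  0.46382519 -1.20259103]
7.9333 [ 0.82768441 -0.10411282 -0.93569555]
```

```bash
cat >> h.py <<'E'
def avgf(n=6):
    return np.mean([ (sleep(.02),state()["contact_force"])[1] for _ in range(n)],0)
def hole_now(off=.031):
    s=state();b=-Ro.from_rotvec(s["orientation"]).as_matrix()[:,2]
    h=s["position"]-b*off; return RS.T@(h-tS)
def go(x,z,th,v=.03,N=3.,y=None):
    """hole centre to stand (x,z) at tilt th"""
    y=.0648 if y is None else y
    p,r=tcp(RS@[x,y,z]+tS,ST[2],th,1)
    return move_linear(p,v=v,rot=r,contact_N=N)
E
python3 - <<'E'
from h import *
H=hole_now();print(H)
f0=avgf();print(f0)
for x,z,th in[(-.0395,.1601,10),(-.0395,.1601,20),(-.055,.1612,20),(-.070,.1630,20)]:
    c=go(x,z,np.radians(th),v=.012 if x>-.04 else .025);f=avgf();s=state()
    print(x,th,c,hole_now().round(4),(f-f0).round(2),s["wrist_torque"].round(3),s["time_s"])
    if c:break
cv2.imwrite("pics/side3.png",cv2.resize(capture("side")[130:250,260:380],None,fx=5,fy=5,interpolation=cv2.INTER_CUBIC))
E
```

```text
[-0.03947458  0.0647984   0.15998771]
[-0.26171359  0.01046913 -0.96575019]
-0.0395 10 False [-0.04    0.0648  0.1603] [-0.17 -0.04  0.65] [ 0.022 -0.428 -0.009] 8.7333
-0.0395 20 False [-0.0399  0.0649  0.1607] [-0.09 -0.21  0.56] [ 0.103 -0.778 -0.006] 9.4333
-0.055 20 False [-0.0549  0.0648  0.1611] [ 0.19 -0.1   0.27] [ 0.158 -0.816 -0.033] 10.3083
-0.07 20 False [-0.0699  0.0648  0.163 ] [0.11 0.04 0.57] [ 0.075 -0.831 -0.076] 11.1667
```

View pics/side3.png

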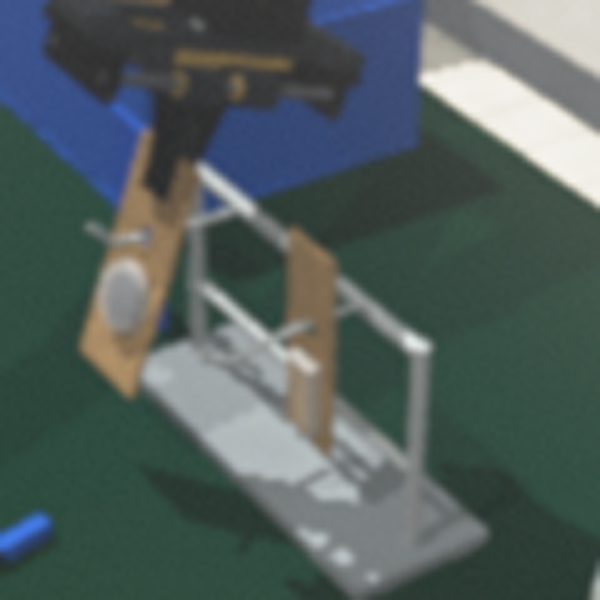

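The pack is tilted about 20°, slid partway out, and still threaded, with the wire emerging at (140,238). Nothing has been strained. Just before the turn I'll feel for both edges of the hole.

```bash
python3 - <<'E'
from h import *
T=np.radians(20)
print(go(-.083,.1646,T,v=.025));f0=avgf();print(f0.round(2),hole_now().round(4),state()["time_s"])
res=[]
for sgn in(1,-1):
    for k in range(1,8):
        z=.1646+sgn*.001*k
        c=go(-.083,z,T,v=.01,N=3.5);f=avgf(4)-f0
        print(sgn*k,c,f.round(2),hole_now().round(4)[2])
        if c or abs(f[2])>1.2: break
    go(-.083,.1646,T,v=.02,N=None)
print(avgf().round(2),state()["time_s"])
E
```

```text
False
[ 0.01  0.17 -0.61] [-0.0829  0.0648  0.1646] 11.9917
1 False [-0.25  0.48  0.43] 0.1656
2 False [-0.14 -0.18 -0.31] 0.1666
3 False [ 0.05  0.21 -0.41] 0.1676
4 False [-0.2  -0.41 -0.05] 0.1686
5 False [ 0.33  0.16 -1.19] 0.1694
6 False [ 0.18 -0.25 -4.92] 0.1699
-1 False [-0.44 -0.19  0.08] 0.1637
-2 False [-0.42  0.27 -0.01] 0.1626
-3 False [-0.01  0.01  0.16] 0.1616
-4 False [-0.49 -0.17  0.49] 0.1607
-5 False [-0.29 -0.12  4.61] 0.1603
[-0.16 -0.46 -0.79] 16.425
```

Contacts came at 0.1693 and 0.1605, so the wire's centre there is 0.165 and the bend is +7.7°. That places the tip at (-0.1095, 0.1827) in the stand frame. Following it over.

```bash
python3 - <<'E'
from h import *
f0=avgf()
for x,z,th,v in[(-.089,.1660,24,.02),(-.0946,.1675,28,.015),(-.100,.1727,28,.015),(-.105,.178,28,.015),(-.110,.1833,28,.015),(-.117,.191,28,.02),(-.128,.203,28,.03)]:
    c=go(x,z,np.radians(th),v=v,N=3);f=avgf(4);s=state()
    print(x,th,c,hole_now().round(4),(f-f0).round(2),s["time_s"])
    if c:break
cv2.imwrite("pics/side4.png",cv2.resize(capture("side")[130:250,260:380],None,fx=5,fy=5,interpolation=cv2.INTER_CUBIC))
E
```

```text
-0.089 24 False [-0.0889  0.0648  0.1659] [-0.29 -0.25  0.14] 16.9417
-0.0946 28 False [-0.0946  0.0648  0.1677] [ 0.12 -0.59  0.46] 17.4083
-0.1 28 False [-0.1     0.0648  0.1726] [-0.04 -0.45  0.45] 18.125
-0.105 28 False [-0.105   0.0648  0.178 ] [-0.66 -0.34  0.01] 18.825
-0.11 28 False [-0.11    0.0648  0.1833] [ 0.34 -0.1  -0.08] 19.525
-0.117 28 False [-0.117   0.0648  0.191 ] [-0.12 -0.26  0.01] 20.2583
-0.128 28 False [-0.128   0.0648  0.2029] [-0.27  0.06 -0.29] 21.0167
```

View pics/side4.png

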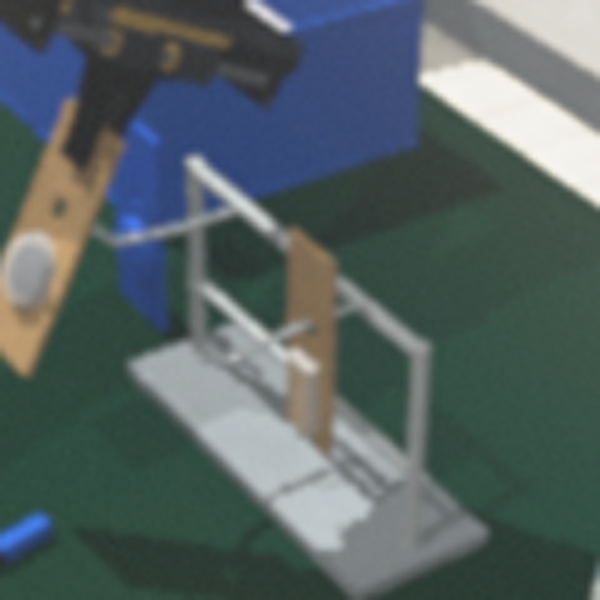

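The pack is off: its empty hole shows at (60,207) and the wire stands clear behind it. The other pack is still hanging. Carrying it over to the block.

```bash
python3 - <<'E'
from h import *
go(-.18,.25,np.radians(28),v=.12,N=None)
go(-.19,.26,0,v=.06,N=None)
p,r=tcp(RB@[0,0,.19]+tB,BL[2],0,1)
movep(p+[0,0,.07],r); move_linear(p,v=.12); sleep(.3)
s=state();print(s["time_s"],s["position"]-p,s["contact_force"],s["grip_width"])
a=capture("side");b=capture("top")
cv2.imwrite("pics/side5r.png",a);cv2.imwrite("pics/top5r.png",b)
cv2.imwrite("pics/side5.png",cv2.resize(a[210:340,270:400],None,fx=4.6,fy=4.6,interpolation=cv2.INTER_CUBIC))
cv2.imwrite("pics/top5.png",cv2.resize(b[190:270,320:430],None,fx=6,fy=6,interpolation=cv2.INTER_CUBIC))
E
```

```text
24.8333 [ 2.62116293e-04 -4.11984026e-05  5.72782221e-04] [-1.39568201 -0.03689838 -0.34859366] 0.0036422472591723957
```

View pics/side5.png

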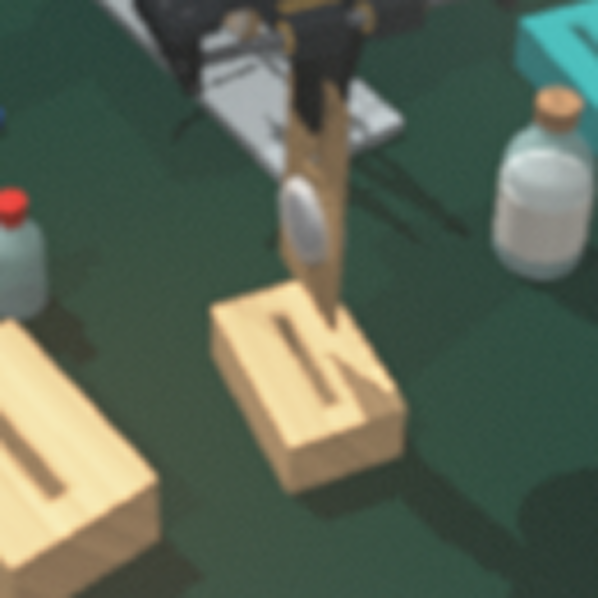

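View pics/top5.png

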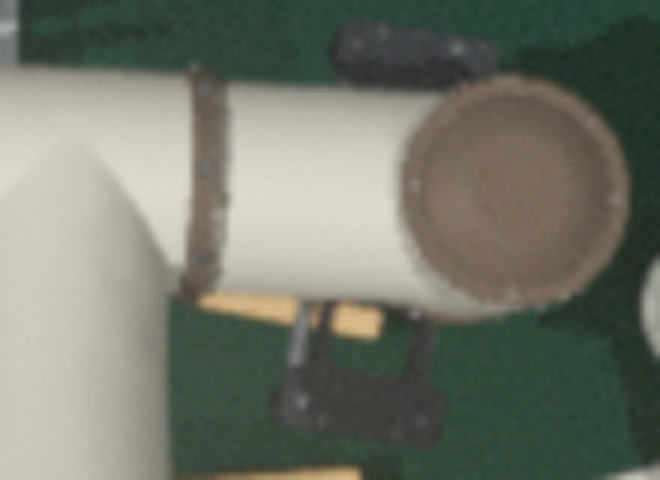

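```bash
python3 - <<'E'
from h import *
P=lambda X:((proj("side",X)-[270,210])*4.6).round().tolist()
for q in[(-.035,.055,.04),(.035,.055,.04),(.035,-.055,.04),(-.035,-.055,.04),(0,.036,.04),(0,-.036,.04)]:print("blk",q,P(RB@q+tB))
h=RB@[0,0,.1906]+tB
for q in[(0,-.032,-.098),(0,.032,-.098),(0,-.032,.058),(0,0,0),(-.011,0,-.043)]:print("pk",q,P(h+RB@q))
# refit block using both
bo=[("top",(320+u/6,210+v/6),q) for (u,v),q in [((207,58),(.035,.055,.04)),((400,93),(.035,-.055,.04)),((380,218),(-.035,-.055,.04)),((183,184),(-.035,.055,.04))]]
bo+=[("side",(270+u/4.6,210+v/4.6),q) for (u,v),q in [((211,305),(-.035,.055,.04)),((290,447),(-.035,-.055,.04)),((405,405),(.035,-.055,.04)),((290,492),(-.035,-.055,0))]]
g=lambda p:np.concatenate([proj(n,pose(p)[0]@np.array(q)+pose(p)[1])[0]-uv for n,uv,q in bo])
r=least_squares(g,BL);print(r.x,g(r.x).reshape(-1,2).round(1).tolist())
E
```

```text
blk (-0.035, 0.055, 0.04) [[209.0, 312.0]]
blk (0.035, 0.055, 0.04) [[318.0, 278.0]]
blk (0.035, -0.055, 0.04) [[404.0, 411.0]]
blk (-0.035, -0.055, 0.04) [[289.0, 452.0]]
blk (0, 0.036, 0.04) [[278.0, 317.0]]
blk (0, -0.036, 0.04) [[332.0, 406.0]]
pk (0, -0.032, -0.098) [[333.0, 336.0]]
pk (0, 0.032, -0.098) [[283.0, 257.0]]
pk (0, -0.032, 0.058) [[346.0, 115.0]]
pk (0, 0, 0) [[314.0, 163.0]]
pk (-0.011, 0, -0.043) [[292.0, 229.0]]
[ 0.47780827 -0.1807331  -0.17103283] [[-0.2, 0.0], [-1.1, -0.2], [-0.9, -1.0], [0.4, -1.0], [-0.1, 1.0], [-0.0, 0.3], [-0.1, 0.6], [-0.5, 0.7]]
```

```bash
python3 - <<'E'
import cv2
a=cv2.imread("pics/side5r.png")
cv2.imwrite("pics/side5z.png",cv2.resize(a[240:320,305:365],None,fx=10,fy=7.5,interpolation=cv2.INTER_CUBIC))
E
```

```text
(no output)
```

View pics/side5z.png

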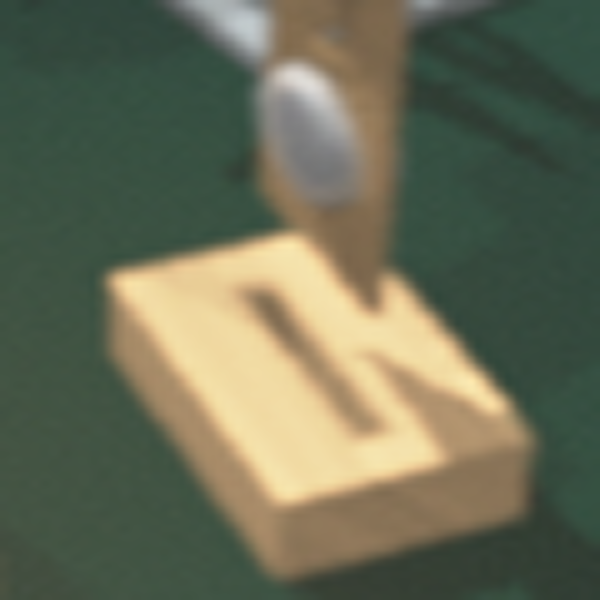

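Side view: the bottom-right corner of the pack (332,328) and the block corners are both offset from prediction by the same amount (about -7 px enlarged). So the pack and slot line up to within about 1 mm. I'll lower to just above the mouth and look once more.

```bash
python3 - <<'E'
from h import *
p,r=tcp(RB@[0,0,.142]+tB,BL[2],0,1)
print(move_linear(p,v=.08,contact_N=4));sleep(.2)
s=state();print(s["time_s"],s["position"]-p,s["contact_force"])
a=capture("side")
cv2.imwrite("pics/side6.png",cv2.resize(a[230:320,305:365],None,fx=10,fy=6.6,interpolation=cv2.INTER_CUBIC))
P=lambda X:((proj("side",X)-[305,230])*[10,6.6]).round().tolist()
h=RB@[0,0,.142]+tB
for q in[(-.002,-.032,-.098),(-.002,.032,-.098)]:print("pk",q,P(h+RB@q))
for q in[(-.005,.036,.04),(.005,.036,.04),(-.005,-.036,.04),(.005,-.036,.04),(-.035,-.055,.04)]:print("slot",q,P(tB+RB@q))
E
```

```text
False
25.8833 [ 3.59701658e-04 -4.81089791e-05  5.84080921e-04] [-0.31091268 -0.21435282 -0.20994654]
pk (-0.002, -0.032, -0.098) [[358.0, 438.0]]
pk (-0.002, 0.032, -0.098) [[253.0, 324.0]]
slot (-0.005, 0.036, 0.04) [[236.0, 326.0]]
slot (0.005, 0.036, 0.04) [[270.0, 319.0]]
slot (-0.005, -0.036, 0.04) [[353.0, 455.0]]
slot (0.005, -0.036, 0.04) [[389.0, 447.0]]
slot (-0.035, -0.055, 0.04) [[277.0, 516.0]]
```

View pics/side6.png

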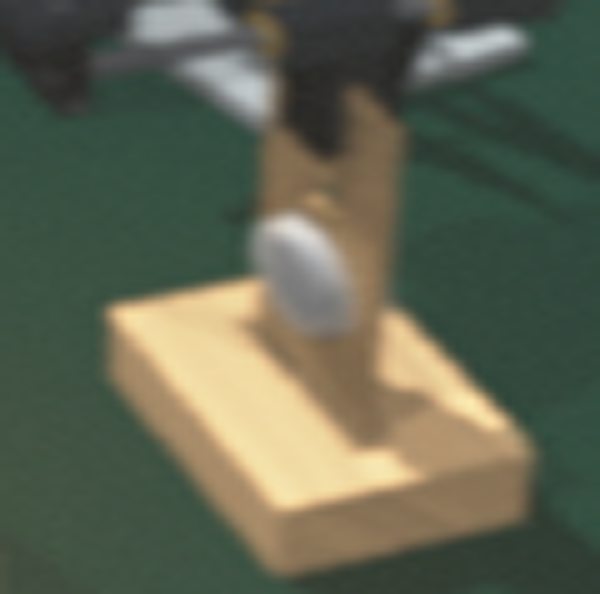

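The foot's near corner is at (370,440), right over the slot's near end. Lowering it by feel.

```bash
python3 - <<'E'
from h import *
f0=avgf()
for z in(.136,.130,.122,.117,.115,.114,.113,.112,.111,.110,.109):
    p,r=tcp(RB@[0,0,z]+tB,BL[2],0,1)
    c=move_linear(p,v=.02,contact_N=3);f=avgf(4)-f0
    s=state();print(z,c,(s["position"]-p).round(4),f.round(2),round(s["time_s"],2))
    if c or f[2]>1.5:break
E
```

```text
0.136 False [ 0. -0. -0.] [-0.18  0.16  0.22] 26.55
0.13 False [ 0. -0.  0.] [ 0.26 -0.23 -0.09] 27.07
0.122 False [ 0.0001 -0.      0.    ] [ 0.14  0.59 -0.01] 27.68
0.117 False [ 0. -0. -0.] [ 0.08 -0.16 -0.15] 28.15
0.115 False [-0.  0. -0.] [ 0.13 -0.28 -0.27] 28.47
0.114 False [-0.  0. -0.] [-0.42  0.26 -0.06] 28.78
0.113 False [ 0.0002 -0.0001  0.0001] [-0.03 -0.46  0.01] 29.1
0.112 False [ 0.0005 -0.0002  0.001 ] [-0.66  0.45  5.66] 29.42
```

Contact came at 0.113, exactly where the slot floor should be, with no side force. I'll ease off the press, let go, retreat and look.

```bash
python3 - <<'E'
from h import *
p,r=tcp(RB@[0,0,.1130]+tB,BL[2],0,1)
move_linear(p,v=.01);print(avgf().round(2))
set_gripper(.035);sleep(.2)
move_linear(p+[0,0,.06],v=.06,contact_N=4); move_linear(p+[0,0,.18],v=.15)
movep([.35,.15,.40],tool(BL[2],0,1).as_rotvec())
sleep(.5);s=state();print(s["time_s"],s["position"],s["contact_force"])
a=capture("side");b=capture("top")
cv2.imwrite("pics/side7.png",cv2.resize(a[130:330,230:430],None,fx=3,fy=3,interpolation=cv2.INTER_CUBIC))
cv2.imwrite("pics/top7.png",cv2.resize(b[160:300,220:430],None,fx=3.6,fy=3.6,interpolation=cv2.INTER_CUBIC))
E
```

```text
[-0.53  0.19  2.08]
34.75 [0.35007893 0.14985843 0.39995991] [-0.2467431   0.02533525 -0.27913865]
```

View pics/side7.png

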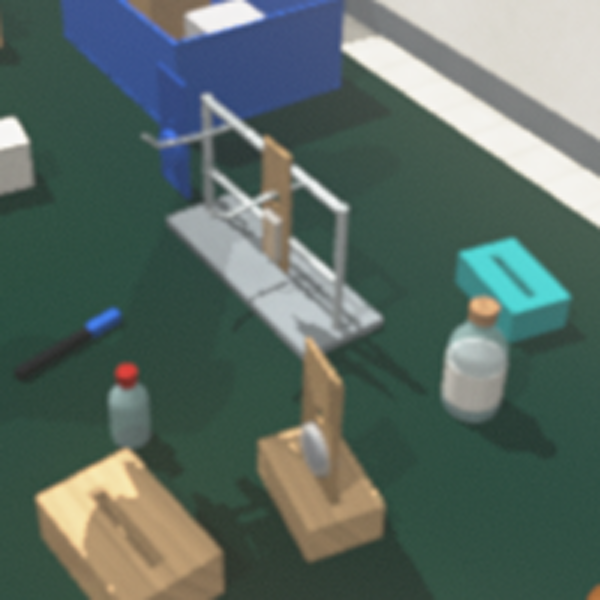

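View pics/top7.png

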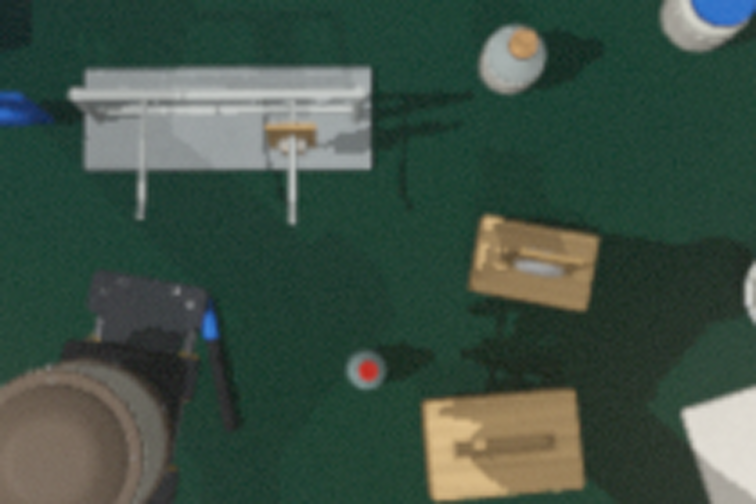

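The pack stands upright in the small block's slot (side (322,420), top (540,260)). The other pack still hangs on its peg at (278,205), the left wire is empty, and the bystanders haven't moved. Handing in.

```bash
python3 -c "
from rig import *
close_job()"
```

```text
the job is handed in; nothing more can be done
```

I took the wider, round-blister pack off the left peg and stood it upright in the slot of the smaller wooden block. I handed the job in at about 35 s of the 69 s allowed.

- **Unhooking:** I felt for both edges of the hole just before the upturned tip, which showed the wire bent up by about 7.7°. I then tilted the pack 28° and followed the wire over the tip. Forces stayed within the sensor's noise (about 1 N), except for brief touches of about 5 N while feeling for the edges.
- **Placing:** The foot touched down where the slot floor should be, with almost no side force. The last 1 mm step pressed with about 5.7 N, more than the 3 N stop I had set, because the stop did not trigger. I eased the pressure to about 2 N before letting go.
- **Last pictures:** The pack is standing upright in the slot, and the other pack is still hanging where it was. The bystanders look unmoved and the gripper is clear of everything.
- **Disagreement:** Before lowering, the side camera and the calibration differed by about 1.5 pixels. The offset was the same for the pack and the block, so it did not affect the fit.

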